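Tip the kettle-cleaning tablets out of their safety caddy

ROBOT

A 6-joint arm with a two-finger parallel gripper is mounted at the origin on the work surface; the furniture and walls round the work are solid. World frame = base frame: x ahead of the robot, y to its left, z up, the work surface at z = 0. Lengths are in m, angles in rad, forces in N, time in s.
With the tool pointing down it reaches from about 0.225 to 0.875 m from the base axis. Payload 3.4 kg.
Tool frame: the origin (TCP) lies at the very end of the fingers, on their centre line; the grasp point (between the pads) lies 19 mm behind it (manip.hold_point_z is the distance from the TCP to the grasp point, in m); z points along the fingers, x is the direction in which the jaws open and shut, and the axes are right-handed (so a half turn about z gives the same grasp; the last joint's range is limited). The gripper opens to 85 mm and grips with 20 to 120 N. Pads are 22 mm wide; open, the fingers measure 114 mm over their backs; the gripper's body (76 mm by 85 mm) begins 54 mm behind the grasp point. The pads swing forward as they close: fully open they stand 13 mm farther back than shut.
Start: joints at [-1.366, 0.276, 1.505, -0, 1.361, -0.121], TCP at [0.184, -0.545, 0.231] pointing down, gripper open.
Joint ranges: [-2.89, 2.89], [-0.75, 2.08], [0.22, 2.7], [-1.18, 4.32], [0.11, 2.71], [-2.7, 2.7]. Speed limits (rad/s): [2.57, 2.57, 3.14, 3.14, 3.14, 3.14].

INTERFACE

Orientations are given as a unit quaternion [w, x, y, z].
In Python, from rig import telemetry, cams, manip, finder gives the robot as it stands. The module is installed in compiled form; this text tells all that it offers.
- The arm moves only by the tool carry_out, never from a script. Its argument "rows" is a list that holds one entry, the list of rows, each a list of 5 numbers: the gripper's target within -1 to 1 (fully open at 1, half-way at 0, shut at -1), then the shift along the world's x, y, z in cm, then the turn about the world's z in rad. A call has 1 to 12 rows; each row shifts and turns the commanded pose from where the row before left it; what a row does not reach is not made up. A row lasts 1/10 s, in which the tool goes at most 50 mm and 8.59 degrees, less where a joint would pass 70% of its speed; a pose out of reach is approached as far as the arm can. A call with a gripper value outside its range is refused whole. The fingers move at their own pace and stop on an object; "force" is the grip in N (left out, the last holds). Time passes only in rows, so rows that do not move let the fingers close. It gives the time, the measured TCP pose, the force and the opening at its end, in the units of the state.
- telemetry.get_state(): the state, without advancing time (a new reading comes with each control period).
- cams.get_image(name): name is "side" or "top"; returns a dict with "image" (480x640x3 uint8, red, green, blue), "camera_matrix" (3x3 intrinsics, pixels), "k1" (the pictures are not rectified: a ray, as slopes to the right and down, at radius r is drawn at 1 + k1 r^2 times it, then the intrinsics apply), "eye" and "attitude" of the camera in the world. Camera axes: x right, y down, z forward; pixel columns grow to the right and rows downward; lengths in m; the calibration is good to about 2 mm. A picture is of the moment at which its call begins. There is no depth.
- manip.sign_off(): hands the job in, once; it reports no verdict.
Trained networks look in a picture, given as the dict that the camera call returned (one of the last four; its "shot" number tells which), for a name from the list of things; names that differ only in an ending like _2 or _b are one class to them, and where a whole thing is asked for, a point or a joint stands for the part that bears it (a point fixed in the world has none). Each returns a list of dicts, best first, with "confidence" (0 to 1); they miss things now and then, are a little off and sometimes report something else, mostly with a low value. They report only what shows in the picture. A call takes as long as a camera call.
- finder.boxes_of(picture, thing): "xy" ([column, row] in pixels, amid what is visible of it).
The state is a dict: "clock": time; "qpos": joint angles; "qd": joint speeds; "effort": joint torques, N m; "position": TCP position; "ee_rot": TCP orientation; "contact_force": force on the tool from outside, world axes, zero at the start; "moment": the same for the moment, N m; "width": finger opening in m.
Only numpy, scipy, OpenCV 4.12 (cv2) and the standard library are available. Lean on these libraries where they do the work, as an engineer would, in place of code of your own. Each camera call takes 0.05 s, during which the arm holds its last target.

TASK

Get the five cleaning tablets out for the kettle: release the safety catch on the caddy's roof (press it down and turn it anticlockwise to its stop), then tip the caddy forward on its front edge just far enough that the flap swings open and all five tablets slide into the dish in front. Let it down to stand level with its flap shut and lock the catch again; never lift the caddy off its front edge or tip it over, and leave the bottle, the jar and the teacup as they stand.

Things in the scene. Friction and masses are not known exactly. Their poses are not given: they have to be found in the camera images.
- caddy: White sheet-metal tablet caddy, loose, 0.64 to 0.9 kg, on a heavy dark base plate 100 x 90 x 14 mm; body 96 mm deep, 79 mm wide, roof at 119 mm. Origin: centre of the base plate's underside; z up; -x is the front with flap and spout, +x the back with the handle. Tablets slide from 18 to 26 degrees of tip; at 35 all run out. Below 50 degrees it drops back by itself; it topples near 60
- front_edge (a point): Middle of the caddy base plate's lower front edge, 50 mm ahead of its origin, about which it tips
- spout_lip (a point): Middle of the spout's front edge: the caddy's level inner floor, 56 mm up and 70 mm wide inside, runs out to here, 20 mm beyond the base plate's front edge
- handle_bar (a point): Centre of the caddy's handle: a black round bar, 10 mm thick, 60 mm long along the caddy's y, 74 mm behind and 140 mm above its origin, on two slanting arms (at its ends) from the top of the back wall. Pushed forward from behind it tips the caddy (3 to 5 N); easing off lets it down. Free space below and behind the bar
- catch_turn (a joint): Turn of the push-and-turn catch on the roof, rad: 0 locked (its nose points to the front and blocks the flap's tail), growing anticlockwise seen from above to the stop at 1.13 (unlocked). A lug blocks the turn unless the catch is held down at least 5 mm all the way from 0 to 0.95; past that it springs up and stays unlocked. Locking: press and turn back
- catch_press (a joint): How far the catch is pressed down, m: 0 up, 0.0075 fully down. Spring: 4 N to start, 11.5 N fully down
- knob_top (a point): Middle of the top of the catch's black grip bar, on its upright turning axis, 20 mm ahead of the caddy's origin, 162 mm above the desk. Bar: 34 mm long (along the caddy's x when locked), 12 mm wide, 29 mm tall. Below it a skirt 34 mm across and beside that a steel bridge, tops 133 mm above the desk
- flap (a joint): Swing of the aluminium flap that closes the caddy's front, rad: 0 shut, 1.0 at most. 68 mm wide, hung freely from a hinge at 117 mm, lower edge just above the spout floor. Unlocked, it swings open as the caddy tips and falls shut as the caddy comes down
- dish: Dark steel dish, loose, 0.25 to 0.5 kg: rectangle 110 (its x) x 124 (its y) mm, 24 mm high, walls 6 mm, floor 12 mm thick. Origin: centre of its underside. It stands ready in front of the caddy, under the spout (its near wall 12 to 32 mm ahead of the base plate's front edge, middle within 12 mm of the caddy's)
- tablet1: One of five white round cleaning tablets, 26 mm across, 11 mm thick, 14 g, lying flat inside the caddy. Origin: centre of its underside
- tablet2: One of five white round cleaning tablets, 26 mm across, 11 mm thick, 14 g, lying flat inside the caddy. Origin: centre of its underside
- tablet3: One of five white round cleaning tablets, 26 mm across, 11 mm thick, 14 g, lying flat inside the caddy. Origin: centre of its underside
- tablet4: One of five white round cleaning tablets, 26 mm across, 11 mm thick, 14 g, lying flat inside the caddy. Origin: centre of its underside
- tablet5: One of five white round cleaning tablets, 26 mm across, 11 mm thick, 14 g, lying flat inside the caddy. Origin: centre of its underside
- brown_bottle: Brown glass bottle with black cap, 61 mm across, 142 mm tall, loose, standing either close beside the caddy (its +y side) or in front of it beyond the dish's place (about 255 mm ahead of its origin). Origin: centre of its underside. Leave alone
- small_jar: Small glass jar with steel lid, 58 mm across, 83 mm tall, loose, in the other of the bottle's two places. Origin: centre of its underside. Leave alone
- teacup: Small porcelain teacup, 52 mm across, 34 mm high, loose, close beside the caddy on its -y side. Origin: centre of its underside. Leave alone

How it is judged:
By the outcome, as a careful person would: the job done as asked, in the order asked, and still so for the second after the job is handed in, with the robot touching nothing.
It also fails if it takes over 54 s, if anything falls off the work surface, if the arm or the gripper's body presses on something with over 40 N, if the wrist force passes 120 N, or if a joint passes its speed limit or range.

## Working session

There is one attempt and no reset: what is moved stays moved. The work goes in short steps, Python scripts to look and compute and a tool call to move; the robot and the scene stay as the last step left them, time stands still between calls to the robot, and variables do not carry over. Pictures are saved under pics/ and viewed, and the job is handed in when it is done.

Besides the shell and the picture viewer there is one more tool, called after "Call:" as name(argument=value, ...) on one line, values as JSON. carry_out: Moves the arm, as the interface text tells. Its arguments: {"type":"object","properties":{"rows":{"type":"array","items":{"type":"array","items":{"type":"array","items":{"type":"number"}}}},"force":{"type":"number"}},"required":["rows"]}

```bash
mkdir -p pics; ls
cat > h.py <<'E'
import numpy as np, cv2
from rig import telemetry, cams, manip, finder
def save(p,name):
    cv2.imwrite('pics/'+name,cv2.cvtColor(p['image'],cv2.COLOR_RGB2BGR))
E
python3 - <<'E'
from h import *
s=telemetry.get_state(); print(s)
for n in ['side','top']:
    p=cams.get_image(n); save(p,n+'0.png')
    print(n,{k:v for k,v in p.items() if k!='image'})
    for t in ['caddy','front_edge','spout_lip','handle_bar','knob_top','dish','brown_bottle','small_jar','teacup','flap']:
        print(t,[(d['confidence'],d['xy']) for d in finder.boxes_of(p,t)][:3])
E
```

```text
pics
{'clock': 0.0, 'qpos': array([-1.36602288e+00,  2.76613424e-01,  1.50616406e+00,  4.84068302e-05,
        1.36070210e+00, -1.20957698e-01]), 'qd': array([ 5.54872504e-04, -2.97497638e-04, -1.23521655e-04,  2.25573099e-03,
       -9.78695752e-05,  1.70111890e-04]), 'effort': array([ 1.39246560e-03, -4.16762531e+01, -2.45804036e+01,  1.41793862e-04,
        1.12448234e-02,  1.73115751e-06]), 'position': array([ 0.18392441, -0.54421917,  0.23041689]), 'ee_rot': array([-6.56013276e-04,  8.12401007e-01, -5.83098374e-01, -6.78472701e-04]), 'contact_force': array([-0.07459089, -0.34906143,  0.58563251]), 'moment': array([0.00210343, 0.00463901, 0.00787952]), 'width': 0.08554103160445573}
side {'camera_matrix': array([[457.39054334,   0.        , 315.89709817],
       [  0.        , 457.39054334, 240.65472024],
       [  0.        ,   0.        ,   1.        ]]), 'k1': -0.04194989081588874, 'eye': array([0.57533229, 0.54965206, 0.47775961]), 'attitude': array([-0.01375498,  0.00775902,  0.84164311, -0.53980317]), 'shot': 1}
caddy [(0.94, [349.1, 253.6])]
front_edge [(0.6, [346.2, 249.5]
[... 422 characters left out ...]
[[540.8453309 ,   0.        , 326.33293827],
       [  0.        , 540.8453309 , 236.4579487 ],
       [  0.        ,   0.        ,   1.        ]]), 'k1': -0.09719843799375044, 'eye': array([ 0.48589759, -0.21240495,  0.94972446]), 'attitude': array([-0.02570762,  0.716682  , -0.6967464 ,  0.01582703]), 'shot': 2}
caddy [(0.81, [377.9, 268.0])]
front_edge [(0.63, [377.1, 268.7])]
spout_lip [(0.87, [380.0, 268.8])]
handle_bar [(0.74, [379.1, 270.0])]
knob_top [(0.82, [374.9, 259.5])]
dish [(0.89, [327.8, 214.8]), (0.54, [380.4, 268.5])]
brown_bottle [(0.91, [441.7, 226.0])]
small_jar [(0.65, [281.9, 147.1])]
teacup [(0.93, [334.8, 310.1]), (0.46, [378.0, 268.1])]
flap [(0.75, [357.2, 247.0])]
```

View pics/side0.png

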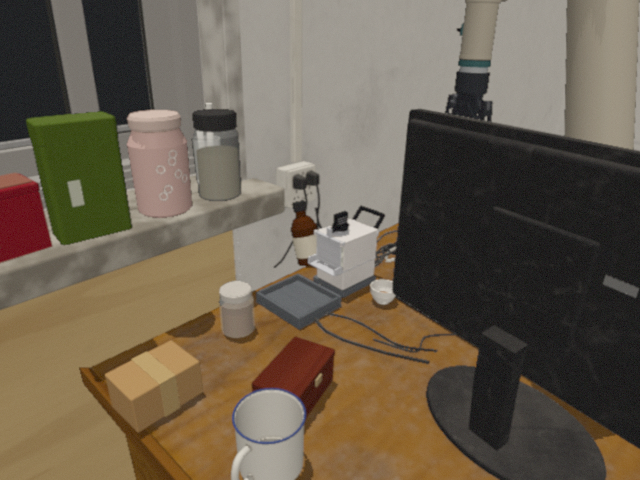

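View pics/top0.png

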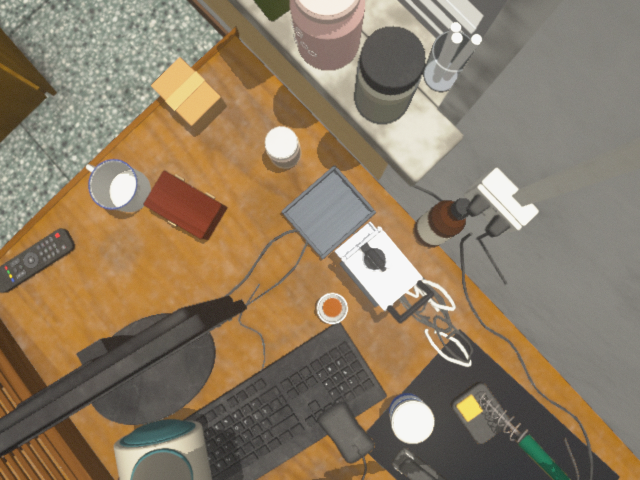

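Run:
```python
import cv2
a=cv2.imread('pics/top0.png')[130:350,250:490]; cv2.imwrite('pics/topz.png',cv2.resize(a,None,fx=2.7,fy=2.7,interpolation=2)) 
a=cv2.imread('pics/side0.png')[180:340,210:430]; cv2.imwrite('pics/sidez.png',cv2.resize(a,None,fx=3.6,fy=3.6,interpolation=2))
```

```text
(no output)
```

View pics/topz.png

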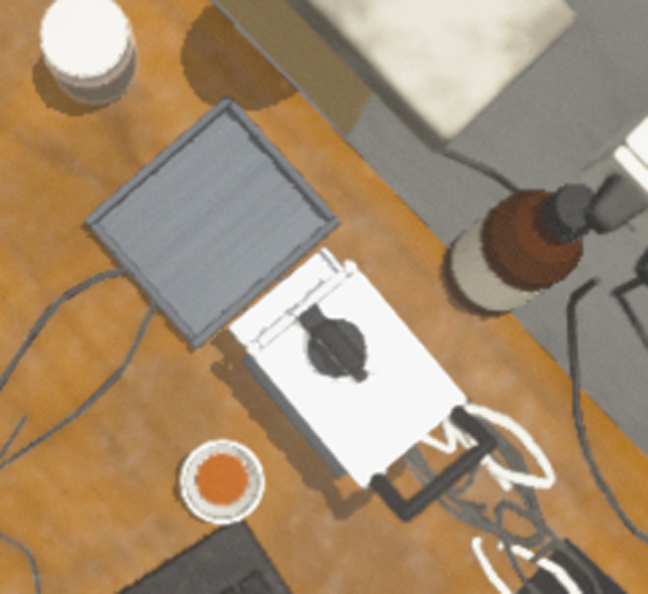

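View pics/sidez.png

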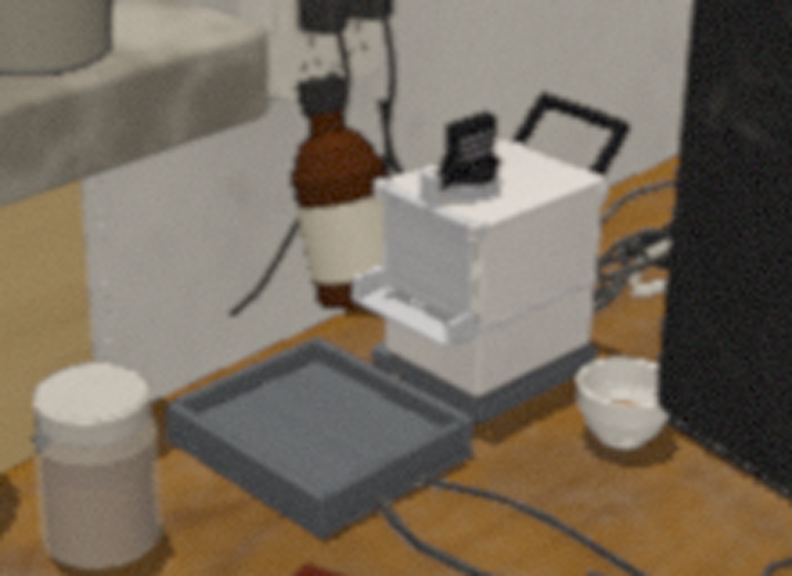

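```bash
cat >> h.py <<'E'
from scipy.spatial.transform import Rotation as R
from scipy.optimize import least_squares
CAM={'side':dict(K=np.array([[457.39054334,0,315.89709817],[0,457.39054334,240.65472024],[0,0,1]]),k1=-0.04194989,eye=np.array([0.57533229,0.54965206,0.47775961]),q=[-0.01375498,0.00775902,0.84164311,-0.53980317]),
'top':dict(K=np.array([[540.8453309,0,326.33293827],[0,540.8453309,236.4579487],[0,0,1]]),k1=-0.09719844,eye=np.array([0.48589759,-0.21240495,0.94972446]),q=[-0.02570762,0.716682,-0.6967464,0.01582703])}
for c in CAM.values():
    q=c['q']; c['R']=R.from_quat([q[1],q[2],q[3],q[0]]).as_matrix()
def proj(cam,P):
    c=CAM[cam]; P=np.atleast_2d(P); d=(P-c['eye'])@c['R']; s=d[:,:2]/d[:,2:]
    s=s*(1+c['k1']*(s**2).sum(1,keepdims=True))
    return s@c['K'][:2,:2].T+c['K'][:2,2]
def back(cam,uv,z):
    c=CAM[cam]; s0=(np.array(uv)-c['K'][:2,2])/c['K'][0,0]; s=s0.copy()
    for _ in range(20): s=s0/(1+c['k1']*(s@s))
    d=c['R']@np.array([s[0],s[1],1]); t=(z-c['eye'][2])/d[2]; return c['eye']+t*d
def caddyP(p,pts):
    c,s=np.cos(p[2]),np.sin(p[2]); pts=np.atleast_2d(pts)
    return np.c_[p[0]+c*pts[:,0]-s*pts[:,1],p[1]+s*pts[:,0]+c*pts[:,1],pts[:,2]]
E
python3 - <<'E'
from h import *
for c in CAM: print(c,CAM[c]['R'][:,2])
T=lambda u,v:(250+u/2.7,130+v/2.7); S=lambda u,v:(210+u/3.6,180+v/3.6)
obs=[('top',T(447,477),(.074,0,.140)),('top',T(335,345),(-.02,0,.162)),
('top',T(405,513),(.074,-.030,.140)),('top',T(490,440),(.074,.030,.140)),
('side',S(547,100),(.074,.030,.140)),('side',S(625,127),(.074,-.030,.140)),('side',S(470,122),(-.02,0,.162)),
('side',S(478,418),(-.05,-.045,0)),('side',S(597,365),(.05,-.045,0)),('top',T(248,360),(-.05,-.045,.014)),]
def f(p,full=False):
    return np.concatenate([proj(c,caddyP(p,P))[0]-uv for c,uv,P in obs])
h=back('top',obs[0][1],.14);k=back('top',obs[1][1],.162);print(h,k)
d=h-k;p0=[k[0],k[1],np.arctan2(d[1],d[0])]
r=least_squares(f,p0,loss='soft_l1');print(r.x,np.degrees(r.x[2]));print(np.round(f(r.x).reshape(-1,2),1))
p=r.x
for n,P in dict(knob=(-.02,0,.162),handle=(.074,0,.14),fe=(-.05,0,0),back=(.15,0,.14)).items(): print(n,caddyP(p,P))
for n,uv,z in [('bottle',(441.7,226),.07),('jar',(281.9,147.1),.083),('cup',(333,309),.034)]: print(n,back('top',uv,z))
im=cv2.imread('pics/top0.png')
for cam in ['top','side']:
    im=cv2.imread(f'pics/{cam}0.png')
    for pts in [[(-.05,-.045,0),(.05,-.045,0),(.05,.045,0),(-.05,.045,0),(-.05,-.045,0)],[(-.048,-.0395,.119),(.048,-.0395,.119),(.048,.0395,.119),(-.048,.0395,.119),(-.048,-.0395,.119)],[(.074,-.03,.14),(.074,.03,.14)],[(-.037,0,.162),(-.003,0,.162)],[(-.07,-.035,.056),(-.07,.035,.056)]]:
        u=proj(cam,caddyP(p,pts)); cv2.polylines(im,[np.round(u*16).astype(int).reshape(-1,1,2)],False,(0,0,255),1,cv2.LINE_AA,4)
    im=im[130:350,250:490] if cam=='top' else im[180:340,210:430]
    cv2.imwrite(f'pics/ov_{cam}.png',cv2.resize(im,None,fx=2.7 if cam=='top' else 3.6,fy=2.7 if cam=='top' else 3.6,interpolation=2))
E
```

```text
side [-0.03153026 -0.9084298  -0.41684667]
top [ 0.05850928  0.01479352 -0.99817725]
[ 0.43219599 -0.33645357  0.14      ] [ 0.50293411 -0.27107958  0.162     ]
[ 0.48680002 -0.28704203 -2.4137604 ] -138.29828361965386
[[-0.1  0.4]
 [ 1.8  0.9]
 [ 0.1  0.1]
 [-0.8  1.1]
 [-2.  -0.9]
 [-1.6 -0.6]
 [-0.9 -2.4]
 [-0.2  2. ]
 [-0.5 -0.1]
 [-3.8  0.4]]
knob [[ 0.50173239 -0.27373698  0.162     ]]
handle [[ 0.43155027 -0.33627074  0.14      ]]
fe [[ 0.52413094 -0.2537794   0.        ]]
back [[ 0.37480729 -0.38682994  0.14      ]]
bottle [ 0.55982095 -0.38735059  0.07      ]
jar [ 0.68040409 -0.12305336  0.083     ]
cup [ 0.41744723 -0.21357003  0.034     ]
```

View pics/ov_top.png

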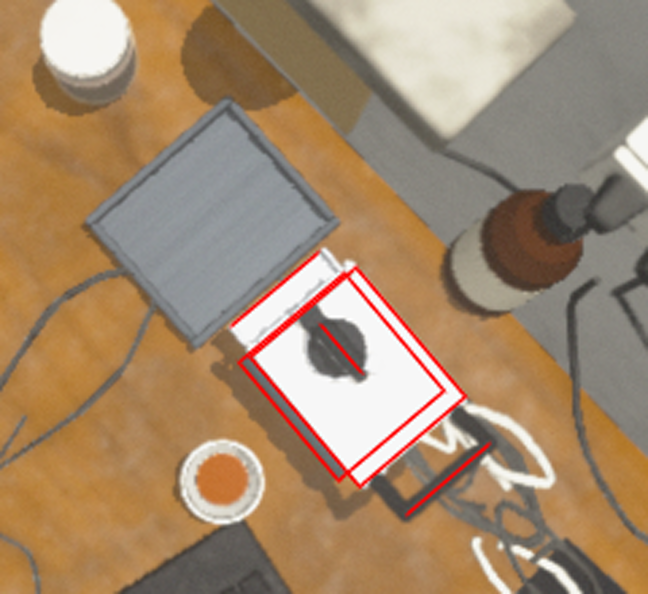

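View pics/ov_side.png

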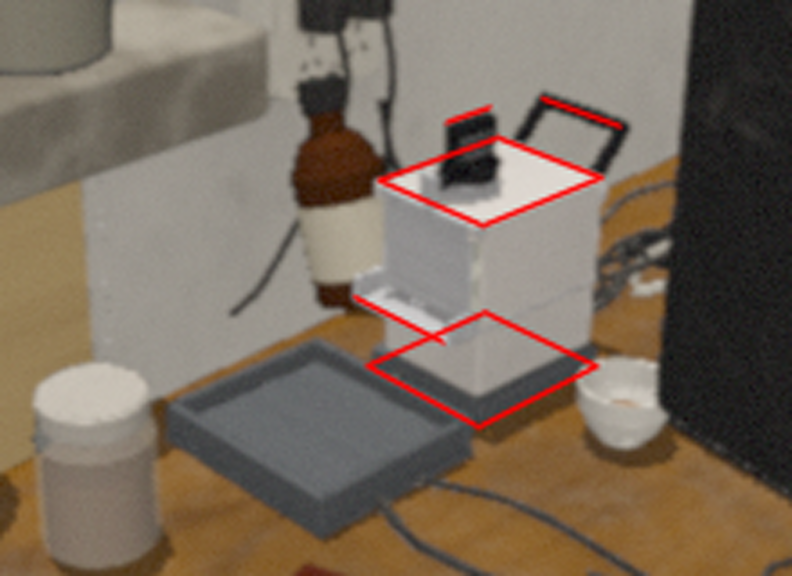

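Call:
carry_out(rows=[[[-0.1, 2.65, 2.27, 0, 0.0334], [-0.1, 2.65, 2.27, 0, 0.0334], [-0.1, 2.65, 2.27, 0, 0.0334], [-0.1, 2.65, 2.27, 0, 0.0334], [-0.1, 2.65, 2.27, 0, 0.0334], [-0.1, 2.65, 2.27, 0, 0.0334], [-0.1, 2.65, 2.27, 0, 0.0334], [-0.1, 2.65, 2.27, 0, 0.0334], [-0.1, 2.65, 2.27, 0, 0.0334], [-0.1, 2.65, 2.27, 0, 0.0334], [-0.1, 2.65, 2.27, 0, 0.0334], [-0.1, 2.65, 2.27, 0, 0.0334]]])

```text
clock: 2.3
position: [0.503, -0.2713, 0.2314]
ee_rot: [0.0, 0.913, -0.409, 0.0]
contact_force: [-0.2, -0.9, -0.5]
width: 0.0384
```

```bash
cat >> h.py <<'E'
def st():
    s=telemetry.get_state(); q=s['ee_rot']; r=R.from_quat([q[1],q[2],q[3],q[0]]).as_matrix()
    print('t%.2f'%s['clock'],'pos',np.round(s['position'],4),'yaw %.3f'%np.arctan2(r[1,0],r[0,0]),'zax',np.round(r[:,2],3),'F',np.round(s['contact_force'],1),'M',np.round(s['moment'],2),'w %.4f'%s['width'])
    return s
E
python3 - <<'E'
from h import *
st()
p=cams.get_image('side'); save(p,'side1.png')
a=p['image'][130:340,210:490,::-1]; cv2.imwrite('pics/side1z.png',cv2.resize(a,None,fx=2.8,fy=2.8,interpolation=2))
E
```

```text
t2.30 pos [ 0.503  -0.2713  0.2314] yaw -0.843 zax [ 0. -0. -1.] F [-0.2 -0.9 -0.5] M [-0.02 -0.06  0.04] w 0.0384
```

View pics/side1z.png

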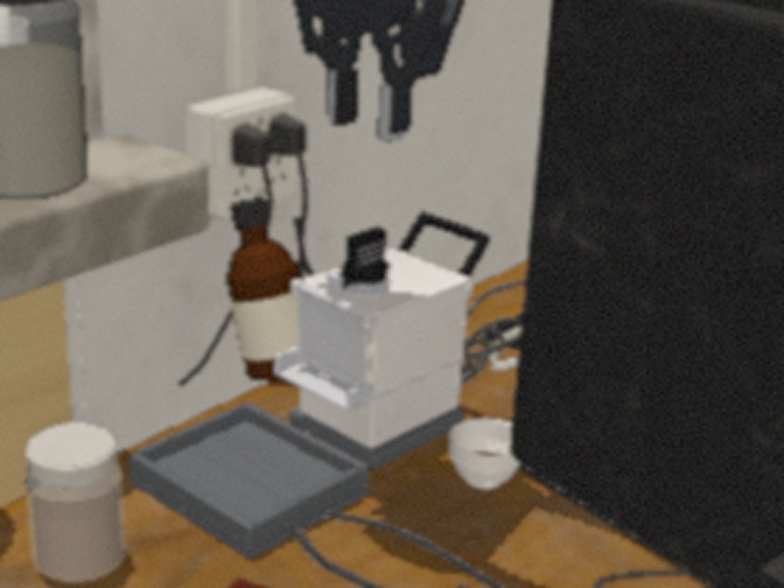

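Run:
```python
from h import *
f=lambda P:(proj('side',P)[0]-[210,130])*2.8
print(f([.503,-.2713,.2314]),f([.503,-.2713,.162]),f([.5017,-.2737,.162]))
```

```text
[365.30680925 131.78242203] [361.5957336  229.32687941] [363.22024131 228.08057521]
```

Call:
carry_out(rows=[[[-0.1, -0.05, -0.07, -1.7, 0], [-0.1, 0, 0, -1.7, 0], [-0.1, 0, 0, -1.7, 0], [-0.1, 0, 0, -1.5, 0], [-0.1, 0, 0, -1.2, 0], [-0.1, 0, 0, -1.0, 0], [-0.1, 0, 0, 0, 0]]])

```text
clock: 3.05
position: [0.5007, -0.2727, 0.142]
ee_rot: [-0.0, 0.912, -0.41, -0.001]
contact_force: [-0.8, -0.8, -0.7]
width: 0.0385
```

Run:
```python
from h import *
st()
p=cams.get_image('side')
a=p['image'][170:310,270:430,::-1]; cv2.imwrite('pics/side2z.png',cv2.resize(a,None,fx=4,fy=4,interpolation=2))
p=cams.get_image('top')
a=p['image'][180:340,300:460,::-1]; cv2.imwrite('pics/top2z.png',cv2.resize(a,None,fx=3.6,fy=3.6,interpolation=2))
```

```text
t3.05 pos [ 0.5007 -0.2727  0.142 ] yaw -0.844 zax [-0.002  0.001 -1.   ] F [-0.8 -0.8 -0.7] M [0.01 0.01 0.01] w 0.0385
```

View pics/side2z.png

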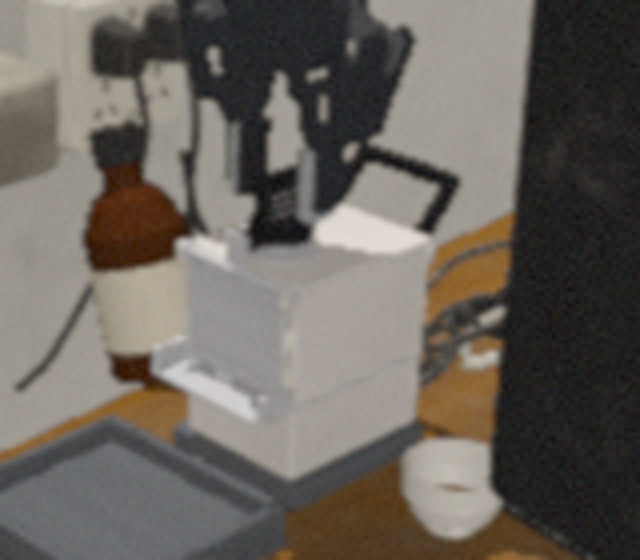

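View pics/top2z.png

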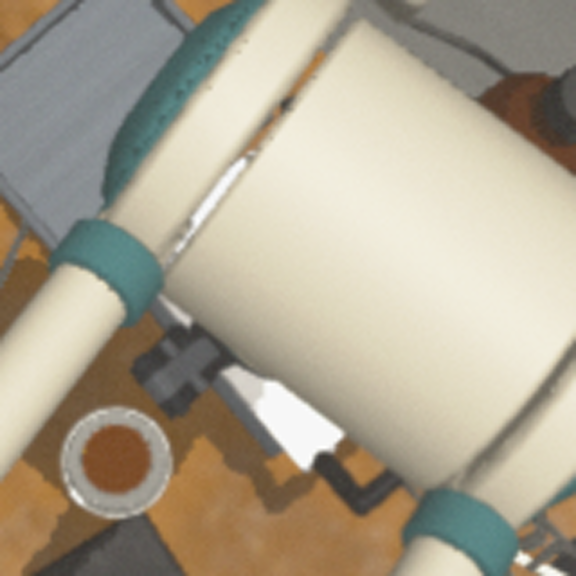

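Call:
carry_out(rows=[[[-1, 0, 0, 0, 0], [-1, 0, 0, 0, 0], [-1, 0, 0, 0, 0], [-1, 0, 0, 0, 0], [-1, 0, 0, 0, 0], [-1, 0, 0, 0, 0]]], force=50)

```text
clock: 3.75
position: [0.5019, -0.2734, 0.1439]
ee_rot: [0.0, 0.912, -0.41, 0.001]
contact_force: [-0.7, -0.4, 3.7]
width: 0.0106
```

Run:
```python
from h import *
st()
p=cams.get_image('side')
a=p['image'][170:310,270:430,::-1]; cv2.imwrite('pics/side3z.png',cv2.resize(a,None,fx=4,fy=4,interpolation=2))
```

```text
t3.75 pos [ 0.5019 -0.2734  0.1439] yaw -0.844 zax [ 0.001 -0.001 -1.   ] F [-0.7 -0.4  3.7] M [ 0.01  0.01 -0.  ] w 0.0106
```

View pics/side3z.png

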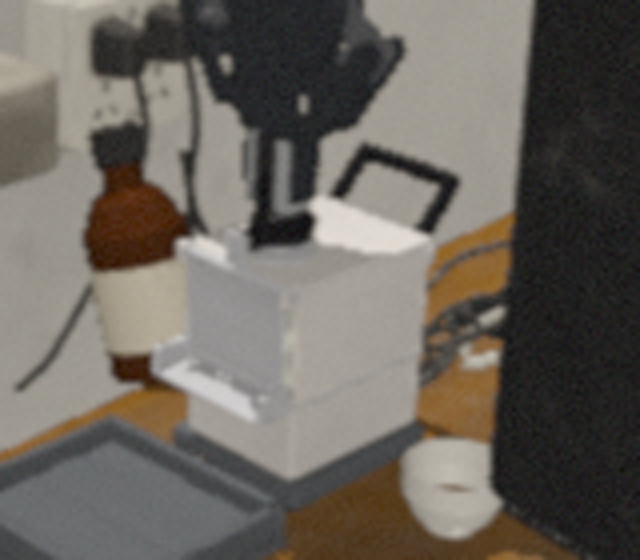

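Call:
carry_out(rows=[[[-1, 0, 0, -0.2, 0], [-1, 0, 0, -0.2, 0], [-1, 0, 0, -0.2, 0], [-1, 0, 0, -0.15, 0], [-1, 0, 0, 0, 0], [-1, 0, 0, 0, 0]]])

```text
clock: 4.4
position: [0.502, -0.2734, 0.1372]
ee_rot: [0.0, 0.912, -0.41, 0.001]
contact_force: [-1.4, 1.5, 10.6]
width: 0.0108
```

```bash
python3 -c "
from h import *
st()"
```

```text
t4.40 pos [ 0.502  -0.2734  0.1372] yaw -0.844 zax [ 0.001 -0.001 -1.   ] F [-1.4  1.5 10.6] M [ 0.16  0.19 -0.06] w 0.0108
```

Call:
carry_out(rows=[[[-1, 0, 0, -0.05, 0.1], [-1, 0, 0, 0, 0.1], [-1, 0, 0, 0, 0.1], [-1, 0, 0, 0, 0.1], [-1, 0, 0, 0, 0]]])

```text
clock: 4.9
position: [0.5015, -0.2731, 0.1367]
ee_rot: [0.0, 0.976, -0.219, 0.0]
contact_force: [-2.4, 1.3, 11.1]
width: 0.0104
```

```bash
python3 -c "
from h import *
st()"
```

```text
t4.90 pos [ 0.5015 -0.2731  0.1367] yaw -0.442 zax [ 0.001 -0.001 -1.   ] F [-2.4  1.3 11.1] M [0.23 0.42 0.02] w 0.0104
```

Call:
carry_out(rows=[[[-1, 0, 0, 0, 0.1], [-1, 0, 0, 0, 0.1], [-1, 0, 0, 0, 0.1], [-1, 0, 0, 0, 0.1], [-1, 0, 0, 0, 0.1], [-1, 0, 0, 0, 0.1], [-1, 0, 0, 0, 0.1], [-1, 0, 0, 0, 0], [-1, 0, 0, 0, 0]]])

```text
clock: 5.8
position: [0.5006, -0.273, 0.1367]
ee_rot: [0.0, 0.992, 0.128, -0.001]
contact_force: [-4.3, 1.4, 13.3]
width: 0.0108
```

```bash
python3 -c "
from h import *
st()
p=cams.get_image('side')
a=p['image'][170:310,270:430,::-1]; cv2.imwrite('pics/side4z.png',cv2.resize(a,None,fx=4,fy=4,interpolation=2))
"
```

```text
t5.80 pos [ 0.5006 -0.273   0.1367] yaw 0.256 zax [-0.001 -0.    -1.   ] F [-4.3  1.4 13.3] M [0.21 0.72 0.04] w 0.0108
```

View pics/side4z.png

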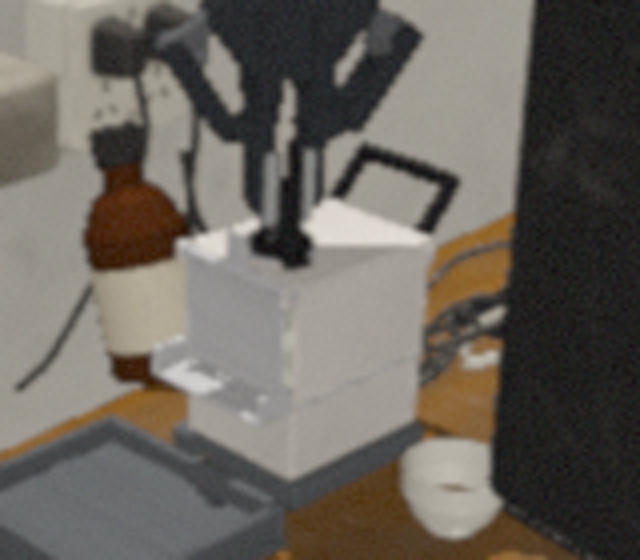

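Call:
carry_out(rows=[[[-1, 0, 0, 0, 0.03], [-1, 0, 0, 0, 0.02], [-1, 0, 0, 0, 0]]])

```text
clock: 6.15
position: [0.5006, -0.273, 0.1367]
ee_rot: [-0.0, 0.988, 0.152, -0.001]
contact_force: [-3.8, 1.1, 13.0]
width: 0.0108
```

```bash
python3 -c "
from h import *
st()"
```

```text
t6.15 pos [ 0.5006 -0.273   0.1367] yaw 0.306 zax [-0.001 -0.    -1.   ] F [-3.8  1.1 13. ] M [ 0.2   0.77 -0.26] w 0.0108
```

Call:
carry_out(rows=[[[-1, 0, 0, 0.2, 0], [-1, 0, 0, 0.2, 0], [-1, 0, 0, 0.15, 0], [-0.2, 0, 0, 0, 0], [-0.2, 0, 0, 0, 0], [-0.2, 0, 0, 0, 0], [-0.2, 0, 0, 0.5, 0], [-0.2, 0, 0, 1.5, 0], [-0.2, 0, 0, 3.0, 0], [-0.2, 0, 0, 3.0, 0]]])

```text
clock: 7.15
position: [0.5013, -0.2728, 0.2212]
ee_rot: [-0.001, 0.988, 0.152, -0.001]
contact_force: [-0.2, -1.1, -0.4]
width: 0.0338
```

```bash
python3 -c "
from h import *
st()
p=cams.get_image('side')
a=p['image'][170:310,270:430,::-1]; cv2.imwrite('pics/side5z.png',cv2.resize(a,None,fx=4,fy=4,interpolation=2))
"
```

```text
t7.15 pos [ 0.5013 -0.2728  0.2212] yaw 0.306 zax [-0.001  0.001 -1.   ] F [-0.2 -1.1 -0.4] M [-0.05  0.01 -0.02] w 0.0338
```

View pics/side5z.png

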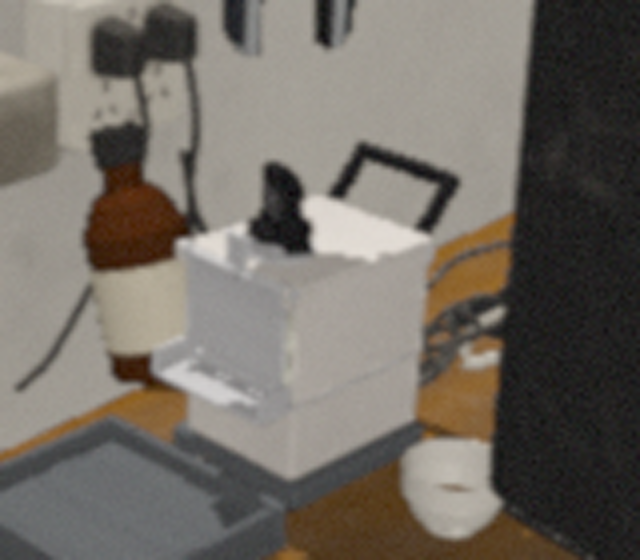

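Call:
carry_out(rows=[[[-0.53, -1.15, -1.04, 0, -0.1437], [-0.53, -1.15, -1.04, 0, -0.1437], [-0.53, -1.15, -1.04, 0, -0.1437], [-0.53, -1.15, -1.04, 0, -0.1437], [-0.53, -1.15, -1.04, 0, -0.1437], [-0.53, -1.15, -1.04, 0, -0.1437], [-0.53, -1.15, -1.04, 0, -0.1437], [-0.53, -1.15, -1.04, 0, -0.1437], [-0.53, 0, 0, -3.0, 0], [-0.53, 0, 0, -3.0, 0], [-0.53, 0, 0, -3.0, 0], [-0.53, 0, 0, -0.9, 0]]])

```text
clock: 8.4
position: [0.408, -0.3546, 0.119]
ee_rot: [-0.001, 0.912, -0.41, -0.003]
contact_force: [-0.2, -0.2, -0.5]
width: 0.0199
```

```bash
python3 -c "
from h import *
st()
p=cams.get_image('side')
a=p['image'][170:310,270:430,::-1]; cv2.imwrite('pics/side6z.png',cv2.resize(a,None,fx=4,fy=4,interpolation=2))
"
```

```text
t8.40 pos [ 0.408  -0.3546  0.119 ] yaw -0.844 zax [-0.004  0.004 -1.   ] F [-0.2 -0.2 -0.5] M [-0.04  0.03  0.03] w 0.0199
```

View pics/side6z.png

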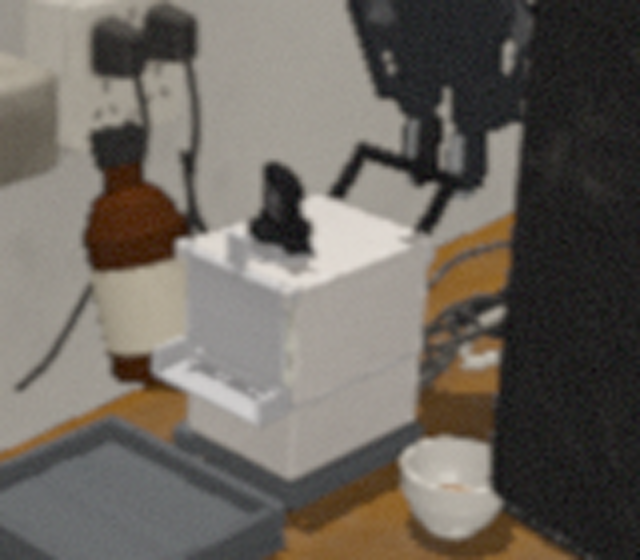

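Call:
carry_out(rows=[[[-0.53, 0.37, 0.33, 0.2, 0], [-0.53, 0.37, 0.33, 0, 0], [-0.53, 0.15, 0.13, 0, 0], [-0.53, 0, 0, 0, 0]]])

```text
clock: 8.85
position: [0.4194, -0.3487, 0.1251]
ee_rot: [0.001, 0.912, -0.409, 0.001]
contact_force: [0.4, 0.1, 0.1]
width: 0.0199
```

```bash
python3 -c "
from h import *
st()"
```

```text
t8.85 pos [ 0.4194 -0.3487  0.1251] yaw -0.843 zax [ 0.002 -0.002 -1.   ] F [0.4 0.1 0.1] M [-0.01  0.01  0.06] w 0.0199
```

Call:
carry_out(rows=[[[-0.53, 0.15, 0.13, 0, 0], [-0.53, 0.15, 0.13, 0, 0], [-0.53, 0, 0, 0, 0]]])

```text
clock: 9.15
position: [0.4202, -0.3479, 0.1251]
ee_rot: [0.003, 0.913, -0.409, -0.0]
contact_force: [-6.0, -4.4, 4.8]
width: 0.0201
```

```bash
python3 -c "
from h import *
st()"
```

```text
t9.15 pos [ 0.4202 -0.3479  0.1251] yaw -0.842 zax [-0.002 -0.005 -1.   ] F [-6.  -4.4  4.8] M [-0.75  0.86 -0.03] w 0.0201
```

```bash
python3 -c "
import numpy as np
a=np.radians(np.arange(0,42,2));X,Z=.124,.14
b=X*np.cos(a)-Z*np.sin(a);h=X*np.sin(a)+Z*np.cos(a)
f=np.array([np.cos(2.4137604-np.pi),0]);yaw=np.pi-2.4137604
fx,fy=np.cos(yaw),np.sin(yaw)
for i in range(1,len(a)):
  d=b[i-1]-b[i]; print(round(np.degrees(a[i])), round(100*d*fx,3),round(100*d*fy,3),round(100*(h[i]-h[i-1]),3),'tot',round(1000*(X-b[i]),1),round(1000*(h[i]-Z),1))
"
```

```text
2 0.37 0.33 0.424 tot 5.0 4.2
4 0.381 0.34 0.407 tot 10.1 8.3
6 0.392 0.349 0.389 tot 15.3 12.2
8 0.402 0.358 0.37 tot 20.7 15.9
10 0.411 0.366 0.351 tot 26.2 19.4
12 0.42 0.374 0.332 tot 31.8 22.7
14 0.428 0.382 0.312 tot 37.6 25.8
16 0.436 0.389 0.292 tot 43.4 28.8
18 0.443 0.395 0.271 tot 49.3 31.5
20 0.45 0.401 0.25 tot 55.4 34.0
22 0.456 0.407 0.229 tot 61.5 36.3
24 0.462 0.412 0.207 tot 67.7 38.3
26 0.467 0.416 0.186 tot 73.9 40.2
28 0.472 0.42 0.164 tot 80.2 41.8
30 0.476 0.424 0.142 tot 86.6 43.2
32 0.479 0.427 0.119 tot 93.0 44.4
34 0.482 0.429 0.097 tot 99.5 45.4
36 0.484 0.431 0.074 tot 106.0 46.1
38 0.486 0.433 0.052 tot 112.5 46.7
40 0.487 0.434 0.029 tot 119.0 47.0
```

Call:
carry_out(rows=[[[-0.53, 0.18, 0.16, 0.21, 0], [-0.53, 0.19, 0.17, 0.2, 0], [-0.53, 0.19, 0.17, 0.2, 0], [-0.53, 0.19, 0.17, 0.2, 0], [-0.53, 0, 0, 0, 0]]])

```text
clock: 9.65
position: [0.428, -0.3411, 0.1334]
ee_rot: [0.002, 0.913, -0.409, 0.0]
contact_force: [-5.5, -4.4, 6.0]
width: 0.0201
```

```bash
python3 -c "
from h import *
st()
p=cams.get_image('side')
a=p['image'][170:310,270:430,::-1]; cv2.imwrite('pics/side7z.png',cv2.resize(a,None,fx=4,fy=4,interpolation=2))
"
```

```text
t9.65 pos [ 0.428  -0.3411  0.1334] yaw -0.843 zax [-0.001 -0.005 -1.   ] F [-5.5 -4.4  6. ] M [-0.67  0.74  0.03] w 0.0201
```

View pics/side7z.png

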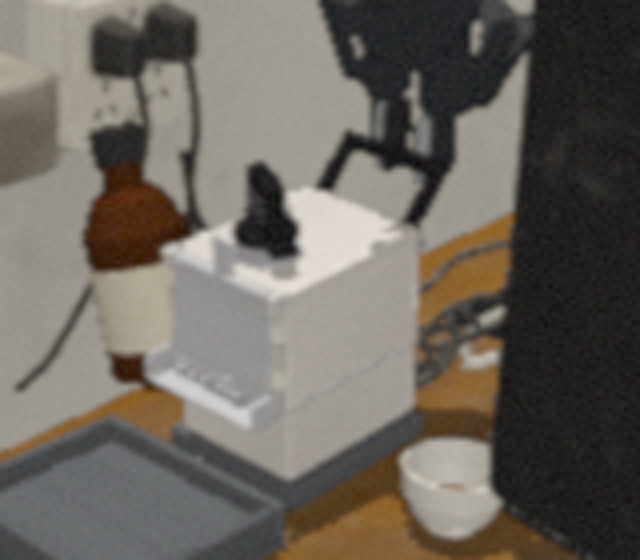

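Call:
carry_out(rows=[[[-0.53, 0.2, 0.18, 0.28, 0], [-0.53, 0.2, 0.18, 0.25, 0], [-0.53, 0.2, 0.18, 0.22, 0], [-0.53, 0.2, 0.18, 0.19, 0], [-0.53, 0.21, 0.18, 0.18, 0], [-0.53, 0.21, 0.18, 0.18, 0], [-0.53, 0, 0, 0, 0]]])

```text
clock: 10.4
position: [0.4415, -0.3284, 0.1455]
ee_rot: [0.0, 0.912, -0.409, 0.0]
contact_force: [-3.0, -4.3, 3.0]
width: 0.0202
```

```bash
python3 -c "
from h import *
st()
p=cams.get_image('side')
a=p['image'][170:310,270:430,::-1]; cv2.imwrite('pics/side8z.png',cv2.resize(a,None,fx=4,fy=4,interpolation=2))
"
```

```text
t10.40 pos [ 0.4415 -0.3284  0.1455] yaw -0.843 zax [ 0.001 -0.001 -1.   ] F [-3.  -4.3  3. ] M [-0.52  0.38 -0.04] w 0.0202
```

View pics/side8z.png

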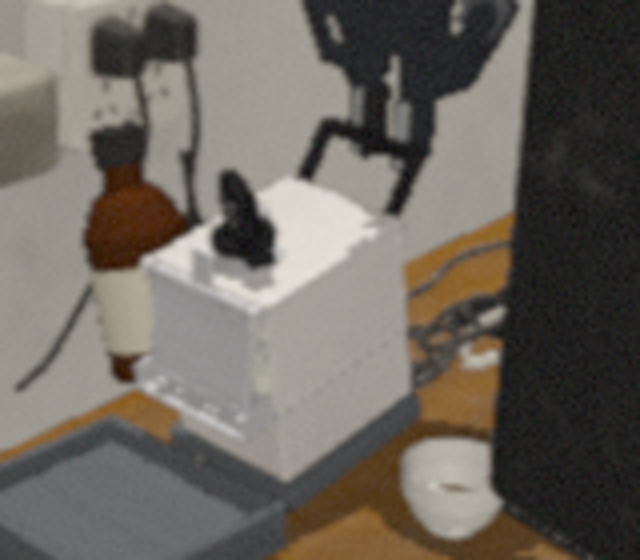

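Call:
carry_out(rows=[[[-0.53, 0.21, 0.19, 0.2, 0], [-0.53, 0.21, 0.19, 0.18, 0], [-0.53, 0.21, 0.19, 0.17, 0], [-0.53, 0.22, 0.19, 0.16, 0], [-0.53, 0.22, 0.19, 0.15, 0], [-0.53, 0.22, 0.2, 0.14, 0], [-0.53, 0.22, 0.2, 0.14, 0], [-0.53, 0.22, 0.2, 0.13, 0], [-0.53, 0.22, 0.2, 0.12, 0], [-0.53, 0.23, 0.2, 0.12, 0], [-0.53, 0.23, 0.2, 0.11, 0], [-0.53, 0.23, 0.2, 0.11, 0]]])

```text
clock: 11.65
position: [0.4677, -0.3045, 0.1624]
ee_rot: [-0.0, 0.912, -0.41, 0.0]
contact_force: [-1.1, -1.4, 2.1]
width: 0.0203
```

```bash
python3 -c "
from h import *
st()
p=cams.get_image('side')
a=p['image'][170:310,270:430,::-1]; cv2.imwrite('pics/side9z.png',cv2.resize(a,None,fx=4,fy=4,interpolation=2))
"
```

```text
t11.65 pos [ 0.4677 -0.3045  0.1624] yaw -0.844 zax [ 0.  0. -1.] F [-1.1 -1.4  2.1] M [-0.23  0.17 -0.01] w 0.0203
```

View pics/side9z.png

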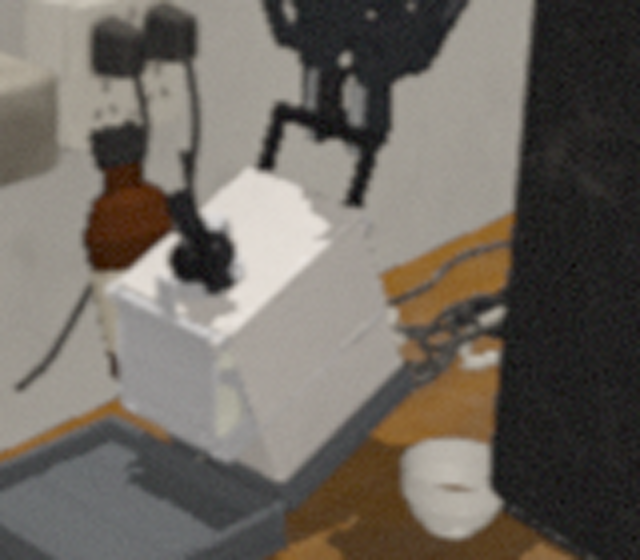

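Call:
carry_out(rows=[[[-0.53, 0.23, 0.21, 0.1, 0], [-0.53, 0.23, 0.21, 0.1, 0], [-0.53, 0.23, 0.21, 0.09, 0], [-0.53, 0.23, 0.21, 0.09, 0], [-0.53, 0.24, 0.21, 0.08, 0], [-0.53, 0.24, 0.21, 0.07, 0], [-0.53, 0.24, 0.21, 0.07, 0], [-0.53, 0.24, 0.21, 0.06, 0], [-0.53, 0.24, 0.21, 0.06, 0], [-0.53, 0.24, 0.21, 0.05, 0]]])

```text
clock: 12.7
position: [0.4913, -0.2834, 0.1699]
ee_rot: [-0.0, 0.912, -0.41, -0.0]
contact_force: [-1.6, -0.7, 1.5]
width: 0.02
```

```bash
python3 -c "
from h import *
st()
p=cams.get_image('side')
a=p['image'][170:330,250:430,::-1]; cv2.imwrite('pics/side10z.png',cv2.resize(a,None,fx=4,fy=3.7,interpolation=2))
"
```

```text
t12.70 pos [ 0.4913 -0.2834  0.1699] yaw -0.844 zax [-0.  0. -1.] F [-1.6 -0.7  1.5] M [-0.13  0.11 -0.01] w 0.0200
```

View pics/side10z.png

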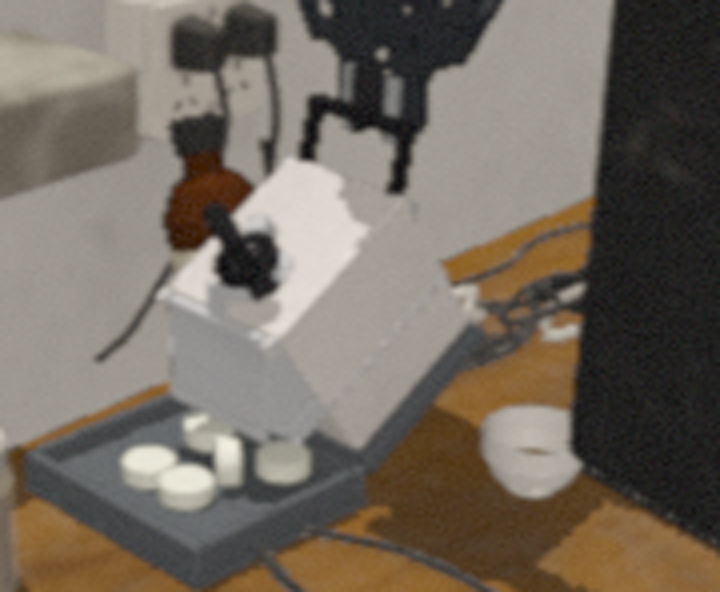

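Call:
carry_out(rows=[[[-0.53, 0.24, 0.21, 0.05, 0], [-0.53, 0.24, 0.21, 0.04, 0], [-0.53, 0, 0, 0, 0], [-0.53, 0, 0, 0, 0], [-0.53, 0, 0, 0, 0]]])

```text
clock: 13.25
position: [0.4958, -0.2796, 0.1708]
ee_rot: [0.0, 0.912, -0.41, -0.0]
contact_force: [-0.9, -0.6, 1.1]
width: 0.0204
```

```bash
python3 -c "
from h import *
st()
p=cams.get_image('side')
print(finder.boxes_of(p,'tablet1'))
a=p['image'][170:330,250:430,::-1]; cv2.imwrite('pics/side11z.png',cv2.resize(a,None,fx=4,fy=3.7,interpolation=2))
"
```

```text
t13.25 pos [ 0.4958 -0.2796  0.1708] yaw -0.844 zax [-0. -0. -1.] F [-0.9 -0.6  1.1] M [-0.1   0.11 -0.  ] w 0.0204
[{'xy': [301.2, 286.8], 'confidence': 0.52}]
```

View pics/side11z.png

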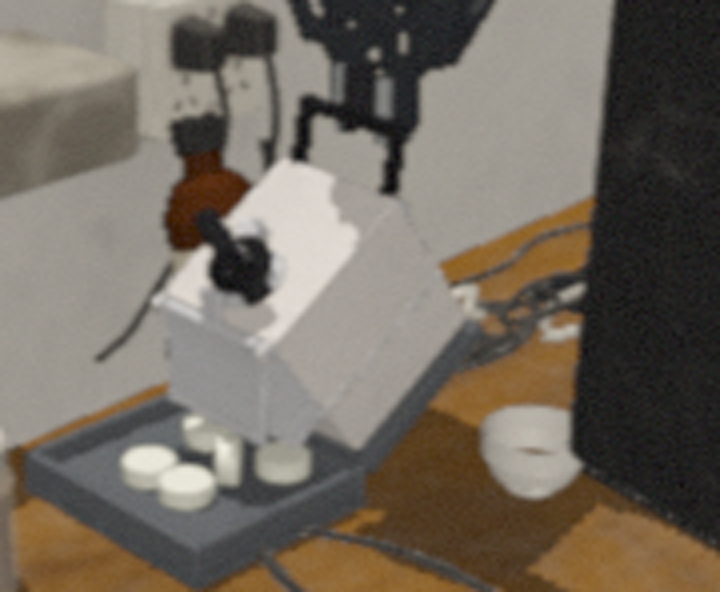

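Call:
carry_out(rows=[[[-0.53, -0.24, -0.21, -0.04, 0], [-0.53, -0.36, -0.32, -0.06, 0], [-0.53, -0.36, -0.32, -0.08, 0], [-0.53, -0.36, -0.32, -0.09, 0], [-0.53, -0.36, -0.31, -0.1, 0], [-0.53, -0.35, -0.31, -0.12, 0], [-0.53, -0.35, -0.31, -0.13, 0], [-0.53, -0.35, -0.31, -0.15, 0], [-0.53, -0.34, -0.3, -0.16, 0], [-0.53, -0.34, -0.3, -0.18, 0], [-0.53, -0.34, -0.3, -0.19, 0]]])

```text
clock: 14.45
position: [0.4582, -0.313, 0.1577]
ee_rot: [0.0, 0.912, -0.409, 0.0]
contact_force: [-1.9, -1.1, -0.8]
width: 0.0198
```

```bash
python3 -c "
from h import *
s=st()
print(np.hypot(*(s['position'][:2]-[.4202,-.3479])))
p=cams.get_image('side')
a=p['image'][170:330,250:430,::-1]; cv2.imwrite('pics/side12z.png',cv2.resize(a,None,fx=4,fy=3.7,interpolation=2))
"
```

```text
t14.45 pos [ 0.4582 -0.313   0.1577] yaw -0.844 zax [ 0. -0. -1.] F [-1.9 -1.1 -0.8] M [-0.22  0.16 -0.04] w 0.0198
0.05158821144960834
```

View pics/side12z.png

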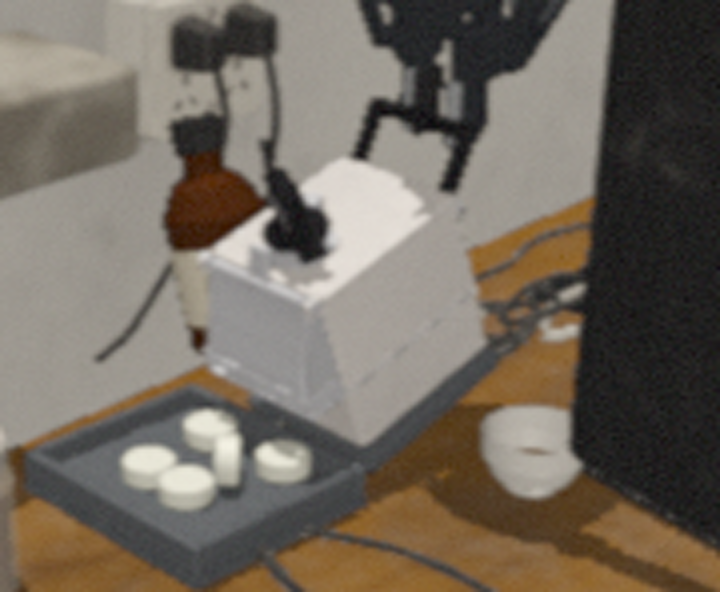

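Call:
carry_out(rows=[[[-0.53, -0.31, -0.28, -0.19, 0], [-0.53, -0.31, -0.27, -0.2, 0], [-0.53, -0.3, -0.27, -0.21, 0], [-0.53, -0.3, -0.27, -0.22, 0], [-0.53, -0.29, -0.26, -0.23, 0], [-0.53, -0.29, -0.26, -0.24, 0], [-0.53, -0.28, -0.25, -0.25, 0], [-0.53, -0.28, -0.25, -0.26, 0], [-0.53, -0.2, -0.17, -0.19, 0], [-0.53, -0.19, -0.17, -0.2, 0]]])

```text
clock: 15.5
position: [0.4306, -0.3377, 0.136]
ee_rot: [0.0, 0.912, -0.41, 0.0]
contact_force: [-3.0, -3.3, 2.5]
width: 0.0202
```

```bash
python3 -c "
from h import *
s=st()
print(np.hypot(*(s['position'][:2]-[.4202,-.3479])))
"
```

```text
t15.50 pos [ 0.4306 -0.3377  0.136 ] yaw -0.844 zax [-0.    -0.001 -1.   ] F [-3.  -3.3  2.5] M [-0.37  0.47  0.02] w 0.0202
0.014592933055181116
```

Call:
carry_out(rows=[[[-0.53, -0.14, -0.13, -0.15, 0], [-0.53, -0.14, -0.13, -0.15, 0], [-0.53, -0.14, -0.13, -0.15, 0], [-0.53, -0.14, -0.12, -0.15, 0], [-0.53, -0.14, -0.12, -0.16, 0], [-0.53, -0.14, -0.12, -0.16, 0], [-0.53, -0.14, -0.12, -0.16, 0], [-0.53, -0.14, -0.12, -0.1, 0], [-0.53, -0.2, -0.18, 0, 0], [-0.53, -0.4, -0.36, 0, 0], [-0.53, -0.4, -0.36, 0, 0], [-0.53, 0, 0, 0, 0]]])

```text
clock: 16.7
position: [0.4095, -0.3563, 0.1241]
ee_rot: [-0.0, 0.912, -0.41, 0.0]
contact_force: [0.8, -0.2, 0.2]
width: 0.0202
```

```bash
python3 -c "
from h import *
s=st()
p=cams.get_image('side')
a=p['image'][170:330,250:430,::-1]; cv2.imwrite('pics/side13z.png',cv2.resize(a,None,fx=4,fy=3.7,interpolation=2))
"
```

```text
t16.70 pos [ 0.4095 -0.3563  0.1241] yaw -0.845 zax [ 0.  0. -1.] F [ 0.8 -0.2  0.2] M [0.   0.02 0.03] w 0.0202
```

View pics/side13z.png

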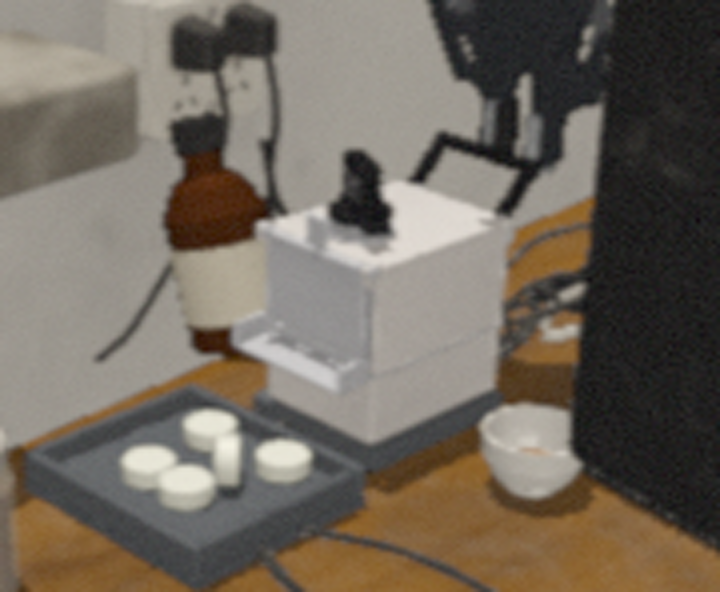

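Call:
carry_out(rows=[[[-0.2, 0, 0, 3, 0], [-0.2, 0, 0, 3, 0], [-0.2, 0, 0, 3.7, 0], [-0.2, 1.15, 1.03, 0, 0.1437], [-0.2, 1.15, 1.03, 0, 0.1437], [-0.2, 1.15, 1.03, 0, 0.1437], [-0.2, 1.15, 1.03, 0, 0.1437], [-0.2, 1.15, 1.03, 0, 0.1437], [-0.2, 1.15, 1.03, 0, 0.1437], [-0.2, 1.15, 1.03, 0, 0.1437], [-0.2, 1.15, 1.03, 0, 0.1437], [-0.2, 0, 0, 0, 0]]])

```text
clock: 17.95
position: [0.503, -0.2723, 0.221]
ee_rot: [-0.0, 0.988, 0.153, 0.001]
contact_force: [-1.5, -0.5, 0.5]
width: 0.0343
```

```bash
python3 -c "
from h import *
s=st()
p=cams.get_image('side'); save(p,'side14.png')
b=cv2.imread('pics/side14.png');a=cv2.imread('pics/side0.png')
for n,(x0,x1,y0,y1) in dict(base=(325,375,255,300),handle=(352,388,203,228),spout=(308,345,255,280),bottle=(290,312,205,265)).items():
    t=a[y0:y1,x0:x1]; S=b[y0-6:y1+6,x0-6:x1+6]
    r=cv2.matchTemplate(cv2.resize(S,None,fx=5,fy=5,interpolation=2),cv2.resize(t,None,fx=5,fy=5,interpolation=2),cv2.TM_CCOEFF_NORMED)
    _,v,_,l=cv2.minMaxLoc(r); print(n,v,l[0]/5-6,l[1]/5-6)
a=b[170:310,270:430]; cv2.imwrite('pics/side14z.png',cv2.resize(a,None,fx=4,fy=4,interpolation=2))
P=caddyP([.4868,-.28704,-2.41376],(-.05,0,0))[0]; u=proj('side',P); print(proj('side',P+[.001,0,0])-u,proj('side',P+[0,.001,0])-u)
"
```

```text
t17.95 pos [ 0.503  -0.2723  0.221 ] yaw 0.308 zax [ 0.001  0.001 -1.   ] F [-1.5 -0.5  0.5] M [0.02 0.04 0.02] w 0.0343
base 0.9524050951004028 0.40000000000000036 0.0
handle 0.993661642074585 -0.20000000000000018 0.0
spout 0.9374726414680481 -0.20000000000000018 -0.20000000000000018
bottle 0.9979271292686462 0.0 0.0
[[-0.49063132  0.0008712 ]] [[0.02408213 0.25246312]]
```

View pics/side14z.png

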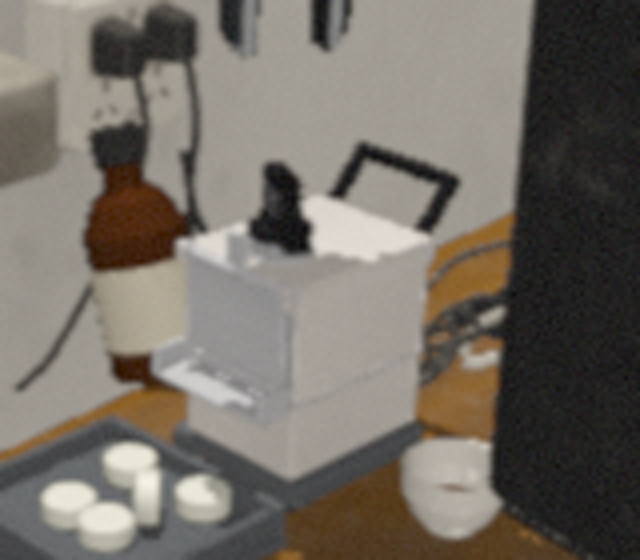

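Call:
carry_out(rows=[[[-0.2, -0.15, -0.07, -1.7, 0], [-0.2, 0, 0, -1.7, 0], [-0.2, 0, 0, -1.7, 0], [-0.2, 0, 0, -1.5, 0], [-0.2, 0, 0, -1.2, 0], [-0.2, 0, 0, 0, 0], [-1, 0, 0, 0, 0], [-1, 0, 0, 0, 0], [-1, 0, 0, 0, 0], [-1, 0, 0, 0, 0], [-1, 0, 0, 0, 0], [-1, 0, 0, 0, 0]]], force=50)

```text
clock: 19.2
position: [0.5008, -0.2747, 0.1439]
ee_rot: [0.001, 0.988, 0.152, 0.001]
contact_force: [0.2, 0.8, 3.0]
width: 0.0108
```

```bash
python3 -c "
from h import *
s=st()"
```

```text
t19.20 pos [ 0.5008 -0.2747  0.1439] yaw 0.306 zax [ 0.002 -0.001 -1.   ] F [0.2 0.8 3. ] M [ 0.05 -0.05 -0.08] w 0.0108
```

Press down 7.5 mm.

Call:
carry_out(rows=[[[-1, 0, 0, -0.2, 0], [-1, 0, 0, -0.2, 0], [-1, 0, 0, -0.2, 0], [-1, 0, 0, -0.18, 0], [-1, 0, 0, 0, 0], [-1, 0, 0, 0, 0]]])

```text
clock: 19.8
position: [0.5008, -0.2747, 0.137]
ee_rot: [0.001, 0.988, 0.152, 0.001]
contact_force: [-1.1, 1.0, 10.5]
width: 0.0106
```

```bash
python3 -c "
from h import *
s=st()"
```

```text
t19.80 pos [ 0.5008 -0.2747  0.137 ] yaw 0.306 zax [ 0.002 -0.001 -1.   ] F [-1.1  1.  10.5] M [ 0.27  0.19 -0.13] w 0.0106
```

Call:
carry_out(rows=[[[-1, 0, 0, -0.05, -0.1], [-1, 0, 0, 0, -0.1], [-1, 0, 0, 0, -0.1], [-1, 0, 0, 0, -0.1], [-1, 0, 0, 0, -0.1], [-1, 0, 0, 0, -0.1], [-1, 0, 0, 0, -0.1], [-1, 0, 0, 0, -0.1], [-1, 0, 0, 0, -0.1], [-1, 0, 0, 0, -0.1], [-1, 0, 0, 0, -0.1], [-1, 0, 0, 0, 0]]])

```text
clock: 21.0
position: [0.5005, -0.2746, 0.1365]
ee_rot: [0.0, 0.922, -0.387, 0.001]
contact_force: [-0.9, 1.8, 11.0]
width: 0.0104
```

```bash
python3 -c "
from h import *
s=st()"
```

```text
t21.00 pos [ 0.5005 -0.2746  0.1365] yaw -0.795 zax [ 0.001 -0.001 -1.   ] F [-0.9  1.8 11. ] M [ 0.27  0.22 -0.01] w 0.0104
```

Call:
carry_out(rows=[[[-1, 0, 0, 0, -0.03], [-1, 0, 0, 0, -0.03], [-1, 0, 0, 0, 0]]])

```text
clock: 21.3
position: [0.5005, -0.2746, 0.1365]
ee_rot: [0.0, 0.91, -0.414, 0.001]
contact_force: [-1.0, 1.9, 10.6]
width: 0.0105
```

```bash
python3 -c "
from h import *
s=st()"
```

```text
t21.30 pos [ 0.5005 -0.2746  0.1365] yaw -0.853 zax [ 0.001 -0.001 -1.   ] F [-1.   1.9 10.6] M [0.33 0.27 0.28] w 0.0105
```

Call:
carry_out(rows=[[[-1, 0, 0, 0.2, 0.005], [-1, 0, 0, 0.2, 0], [-1, 0, 0, 0.2, 0], [-0.2, 0, 0, 0, 0], [-0.2, 0, 0, 0, 0], [-0.2, 0, 0, 0, 0], [-0.2, 0, 0, 0.5, 0], [-0.2, 0, 0, 1.5, 0], [-0.2, 0, 0, 3.0, 0], [-0.2, 0, 0, 3.0, 0], [-0.2, 0, 0, 3.0, 0], [-0.2, 0, 0, 0, 0]]])

```text
clock: 22.5
position: [0.5023, -0.2759, 0.2556]
ee_rot: [0.001, 0.911, -0.412, 0.005]
contact_force: [-0.1, -0.9, 0.0]
width: 0.0344
```

Call:
carry_out(rows=[[[-0.2, -2.5, -2.2, 0, 0], [-0.2, -2.5, -2.2, 0, 0], [-0.2, -2.5, -2.2, 0, 0], [-0.2, -2.5, -2.2, 0, 0], [-0.2, -2.5, -2.2, 0, 0], [-0.2, -2.5, -2.2, 0, 0], [-0.2, -2.5, -2.2, 0, 0], [-0.2, -2.5, -2.2, 0, 0], [-0.2, -2.5, -2.2, 0, 0], [-0.2, -2.5, -2.2, 0, 0], [-0.2, 0, 0, 0, 0]]])

```text
clock: 23.6
position: [0.2471, -0.4968, 0.2498]
ee_rot: [0.001, 0.91, -0.414, -0.001]
contact_force: [-0.1, -0.5, 0.9]
width: 0.0343
```

```bash
python3 -c "
from h import *
s=st()
p=cams.get_image('side'); save(p,'side15.png')
a=p['image'][170:330,230:430,::-1]; cv2.imwrite('pics/side15z.png',cv2.resize(a,None,fx=3.7,fy=3.7,interpolation=2))
p=cams.get_image('top'); save(p,'top15.png')
a=p['image'][130:350,250:490,::-1]; cv2.imwrite('pics/top15z.png',cv2.resize(a,None,fx=2.7,fy=2.7,interpolation=2))
"
```

```text
t23.60 pos [ 0.2471 -0.4968  0.2498] yaw -0.853 zax [-0.002 -0.    -1.   ] F [-0.1 -0.5  0.9] M [-0.01 -0.   -0.02] w 0.0343
```

View pics/side15z.png

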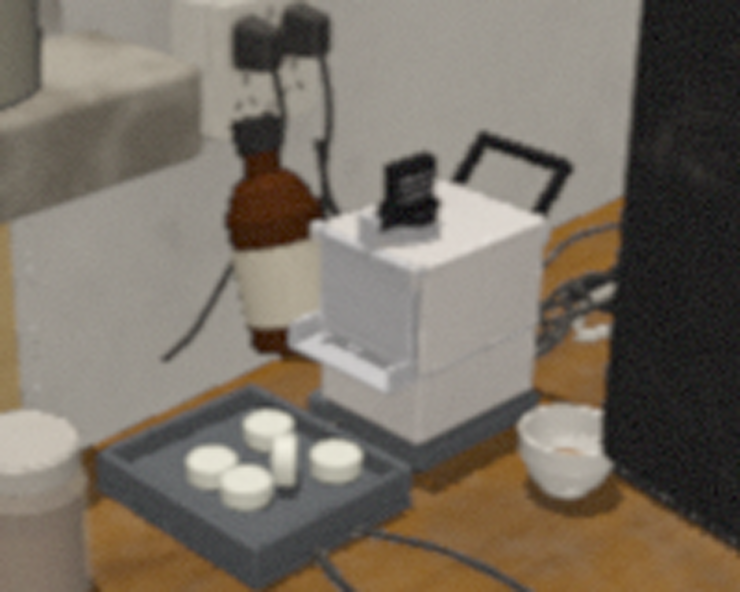

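View pics/top15z.png

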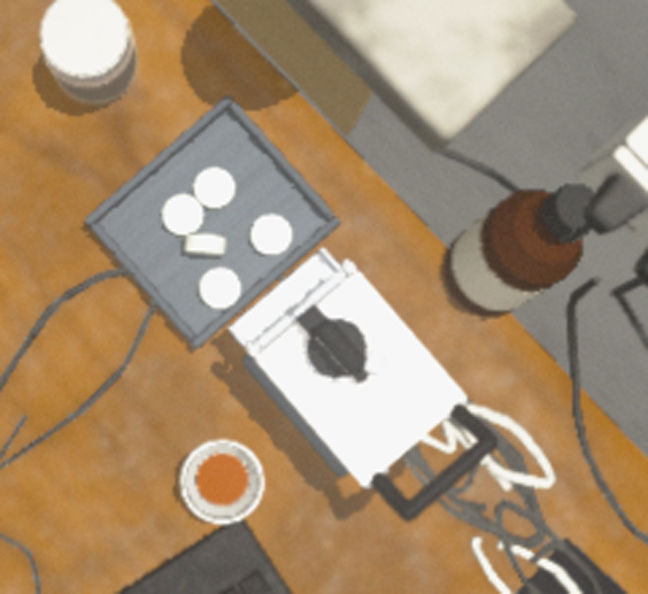

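All five tablets are in the dish, one of them standing on edge. The caddy is level with its flap shut, the catch nose points to the front as it did at the start, and the other things have not moved.

```bash
python3 -c "
from h import *
print(manip.sign_off())"
```

```text
the job is handed in; nothing more can be done
None
```

The job is done and handed in at about 23.6 s; `sign_off` gave no verdict.

- **Unlocking:** I pressed the catch down about 6.5 mm and turned it anticlockwise until the torque showed it was at its stop.
- **Tipping:** I pushed the handle bar forward from behind until the caddy stood at about 35 degrees. The flap opened and all five tablets slid out. I then eased the caddy back down.
- **Relocking:** I pressed the catch down again and turned it back until the torque showed the locked stop.

**Last checks:**
- Both camera views show all five tablets inside the dish, one of them standing on its edge.
- The caddy stands level with its flap shut. An image comparison after it was let down put its shift at under about 1 mm.
- The catch is up with its nose to the front.
- The bottle, jar and teacup look to be where they were. I measured this only for the bottle, which showed no shift; the jar and teacup I judged by eye.
- The gripper is well clear of everything. No check failed or disagreed, and the highest wrist force I read was about 14 N.

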